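# Slide the spent culture dish out of its stand into the discard tray

## Robot

A 7-joint arm with a two-finger parallel gripper is mounted at the origin on a cart in front of the work surface, level with it; the furniture and walls round the work are solid. World frame = base frame: x ahead of the robot, y to its left, z up, the work surface at z = 0. Lengths are in m, angles in rad, forces in N, time in s.
With the tool pointing down it reaches from about 0.4 to 0.85 m from the base axis. Payload 10.4 kg.
Tool frame: the origin (TCP) lies at the very end of the fingers, on their centre line; the grasp point (between the pads) lies manip.tcp_to_grasp behind it (manip.tcp_to_grasp is the distance from the TCP to the grasp point, in m); z points along the fingers, y is the line along which they close (so a half turn about z gives the same grasp; the last joint's range is limited). The gripper opens to 85 mm and grips with 20 to 120 N. Pads are 22 mm wide; open, the fingers measure 114 mm over their backs; the gripper's body (76 mm by 85 mm) begins 54 mm behind the grasp point. The pads swing forward as they close: fully open they stand 13 mm farther back than shut.
Start: joints at [1.259, 0.332, -0.065, 1.46, 0.022, 1.35, -0.088], TCP at [0.178, -0.599, 0.231] pointing down, gripper open.
Joint ranges: [-2.6, 2.6], [-0.5, 2.12], [-1.47, 1.34], [0.16, 2.42], [-1.27, 4.41], [0.06, 2.06], [-2.6, 2.6]. Speed limits (rad/s): [2.22, 2.22, 2.79, 2.79, 3.14, 3.14, 3.14].

## Interface

Orientations are given as a rotation vector (axis times angle).
In Python, from bench import manip gives the robot as it stands.
- The arm moves only by the tool move_arm, never from a script. Its argument "steps" is a list of rows, each a list of 3 entries, a list of its own where there are three numbers: the shift along the tool's x, y, z in mm, then the turn about the tool's z in degrees, then the opening, from 0 (shut) to 1 (fully open). A call has exactly 5 rows; each row is the pose to reach, as a shift and turn from the pose commanded when the call began, along the tool's axes at that moment; what a row does not reach only later rows make up. A row lasts 1/8 s, in which the tool goes at most 62.5 mm and 10.7 degrees, less where a joint would pass 70% of its speed; a pose out of reach is approached as far as the arm can. A call with a gripper value outside its range is refused whole. The fingers move at their own pace and stop on an object; the grip force is fixed at half the most. Time passes only in rows, so rows that repeat a pose let the fingers close, or fill a call up. It gives the time, the measured TCP pose, the force, the opening and the grip force at its end, in the units of the state.
- manip.state(): the state, without advancing time (a new reading comes with each control period).
- manip.read_camera(name): name is "scene" or "side" or "wrist"; returns the picture (420x560x3 uint8, red, green, blue); there is no depth.
- manip.camera_model(name): a dict with "intrinsics" (3x3 intrinsics, pixels), "R" (3x3) and "t" (3): a world point X has camera coordinates R X + t; the wrist camera has in their place "T_tool_cam" (4x4, takes a point from camera to tool coordinates, whose origin is the TCP and whose axes are the flange's). Camera axes: x right, y down, z forward; pixel columns grow to the right and rows downward; lengths in m; the calibration is good to about 2 mm. A picture is of the moment at which its call begins: read the wrist's pose just before it. camera_model takes no time and is no camera call.
- manip.hand_in(): hands the job in; it is judged then, once.
The state is a dict: "time": time; "joints": joint angles; "dq": joint speeds; "joint_torque": joint torques, N m; "tool_pos": TCP position; "tcp_rot": TCP orientation; "ft_force": force on the tool from outside, world axes, zero at the start; "torque": the same for the moment, N m; "gripper_width": opening from 0.0 (shut) to 1.0 (fully open); "gripper_force": force on a finger pad.
Only numpy, scipy, OpenCV 4.12 (cv2) and the standard library are available. Lean on these libraries where they do the work, as an engineer would, in place of code of your own. Each camera call takes 0.05 s, during which the arm holds its last target. There are 200 camera calls.

## Task

Empty the dish stand: press on top of the single culture dish and slide it out of its pocket, past the two spring catches, then push it over the stand's open end so that it drops into the discard tray below. The dish slips from under a light touch but cracks above 20 N, so feel for it and keep the press near 10 to 15 N all along; do not drop it beside the tray, and leave the other things where they stand.

Things in the scene. Friction and masses are not known exactly. Their poses are not given: they have to be found in the camera images.
- dish_centre (a point): centre (half-way up) of the single flat culture dish, a loose brown disc 93 mm across, 14 mm thick, about 25 g, lying in the stand's pocket; z is its axis, upward. Too wide to grip across, and at the start no finger fits behind or beside it: only its top can be reached. Once slid 40 mm or more along, there is room for closed fingers behind it. It cracks above 20 N from the robot
- stand: fixed aluminium dish stand, an open-topped channel 180 x 118 mm; origin on the worktop under it, x along the channel from closed to open end, y across, z up. Side walls 97 mm apart inside, from x = -0.105 to 0.075 m, tops 128 mm above the worktop; closed end: wall of equal height, inner face x = -0.095, a slanting piece in each corner. Dish centre starts near x = -0.043, y = 0
- floor_hinge (a point): middle of the hinge of the channel's steel floor plate, at the closed end (stand x = -0.095, 110 mm above the worktop, on the floor's top face). From here to the open end the floor slopes down by 0.5 to 6 degrees, differently each time and not measured; the stiff hinge holds still under the forces of this job. The wall tops are level, so the dish's top lies 4 to 20 mm below them
- catches (a point): point on the stand midway between its two spring catches (stand x = -0.0175, 113 mm up): upright round steel noses, 10 mm thick, standing in from the side walls and leaving 85 mm between them, just ahead of the dish. They hold the dish in the pocket and spring aside as it is forced past; to drag it through from above, the fingertips must press it with roughly 9 N or more, else they slip on it
- stand_edge (a point): middle of the stand's open end (on the stand, x = 0.075, 110 mm above the worktop), where the channel has no wall and the dish drops off
- discard_tray: open square grey tray, 150 x 150 mm outside, 85 mm high, on short feet (inner floor 12 mm up), walls 4 mm, with a small lip on its far side, fixed on the worktop 5 to 15 mm beyond the stand's open end; origin at the centre of its underside, z up, its x pointing away from the stand
- jar_centre (a point): centre of a bystander: sample cup with lid, 56 mm wide, 60 mm high, loose
- small_beaker_centre (a point): centre of a bystander: small glass beaker, 46 mm wide, 59 mm high, loose
- dish_stack_centre (a point): centre of a bystander: stack of three full culture dishes, 93 mm wide, 46 mm high, on the worktop, loose; not to be discarded
- timer_centre (a point): centre of a bystander: countdown timer, 34 x 62 x 40 mm, loose
- tub_centre (a point): centre of a bystander: white screw tub, 52 mm wide, 50 mm high, loose
- dish: the same dish; origin at the centre of its underside
Mind the look-alikes: they are no part of the job. What is shaped like the dish but black or turquoise is not meant.

How it is judged:
On the way:
1. the dish is slid at least 35 mm along the channel, still lying on the stand's floor (x of dish_centre in the frame of stand between -0.004 and 0.09 m and z of dish_centre in the frame of stand between 0.09 and 0.122 m), for 0.1 s.
At the end, for the whole second after the job is handed in: the dish is at rest in the discard tray: its centre within the tray's inside (71 mm of the tray's centre along each side) and below its rim (less than 75 mm above the tray's underside) (x of dish_centre in the frame of discard_tray between -0.071 and 0.071 m and y of dish_centre in the frame of discard_tray between -0.071 and 0.071 m and z of dish_centre in the frame of discard_tray below 0.075 m and linear speed of dish below 0.02 m/s); the robot touches nothing.
It fails at once if the robot presses or shoves the dish with more than 20 N (contact force between any of the arm, the fingers and dish above 20 N).
It fails at once if the dish falls beside the tray (height (world z) of dish_centre below 0.05 m and (not (x of dish_centre in the frame of discard_tray below 0.071 m) or not (x of dish_centre in the frame of discard_tray above -0.071 m) or not (y of dish_centre in the frame of discard_tray below 0.071 m) or not (y of dish_centre in the frame of discard_tray above -0.071 m))).
It fails at once if a bystander is moved by more than 25 mm (distance of any of jar_centre, small_beaker_centre, dish_stack_centre, timer_centre, tub_centre from where it was at the start of the episode above 0.025 m).
It also fails if it takes over 54 s, if anything falls off the work surface, if the arm or the gripper's body presses on something with over 40 N, if the wrist force passes 120 N, or if a joint passes its speed limit or range.

## Working session

There is one attempt and no reset: what is moved stays moved. The work goes in short steps, Python scripts to look and compute and a tool call to move; the robot and the scene stay as the last step left them, time stands still between calls to the robot, and variables do not carry over. Pictures are saved under pics/ and viewed, at most 10 in all, crops included, and the job is handed in when it is done.

Besides the shell and the picture viewer there is one more tool, called in YAML: its name, and indented under it one key for each argument. move_arm: Moves the arm, as the interface text tells. Its arguments: {"type":"object","properties":{"steps":{"type":"array","items":{"type":"array"}}},"required":["steps"]}

```bash
mkdir -p pics; python3 - <<'E'
from bench import manip
import cv2,numpy as np
np.set_printoptions(precision=4,suppress=True)
s=manip.state();print(s, manip.tcp_to_grasp)
a=[]
for n in("scene","side","wrist"):
    im=manip.read_camera(n);cv2.imwrite(f"pics/{n}0.png",im[:,:,::-1]);m=manip.camera_model(n);print(n,m)
E
```

```text
{'time': 0.0, 'joints': array([ 1.2594,  0.3328, -0.0647,  1.461 ,  0.0216,  1.3499, -0.0885]), 'dq': array([-0.0004, -0.0016,  0.0012,  0.    , -0.0022,  0.0005, -0.0018]), 'joint_torque': array([  0.0001, -62.5431,   0.0496, -39.1605,   0.0164,   0.0097,
         0.    ]), 'tool_pos': array([ 0.1779, -0.5987,  0.2305]), 'tcp_rot': array([-3.1075, -0.4519,  0.0004]), 'ft_force': array([ 1.1909, -0.005 ,  0.1226]), 'torque': array([0.0304, 0.0112, 0.0108]), 'gripper_force': 0.0, 'gripper_width': 1.0050663909033097} 0.0187
scene {'intrinsics': array([[387.932 ,   0.    , 284.3652],
       [  0.    , 387.932 , 208.2376],
       [  0.    ,   0.    ,   1.    ]]), 'R': array([[ 0.9992,  0.0382,  0.0069],
       [ 0.027 , -0.5558, -0.8309],
       [-0.0279,  0.8305, -0.5564]]), 't': array([-0.5257,  0.1124,  1.19  ])}
side {'intrinsics': array([[455.0719,   0.    , 277.7682],
       [  0.    , 455.0719, 213.2603],
       [  0.    ,   0.    ,   1.    ]]), 'R': array([[-1.    ,  0.0002, -0.0023],
       [ 0.0019,  0.6207, -0.7841],
       [ 0.0012, -0.7841, -0.6207]]), 't': array([0.5211, 0.0132, 1.5749])}
wrist {'intrinsics': array([[362.95  ,   0.    , 278.0587],
       [  0.    , 362.95  , 206.403 ],
       [  0.    ,   0.    ,   1.    ]]), 'T_tool_cam': array([[ 0.0007, -0.9614, -0.275 ,  0.0698],
       [ 1.    ,  0.0006,  0.0003,  0.0005],
       [-0.0001, -0.275 ,  0.9614, -0.1417],
       [ 0.    ,  0.    ,  0.    ,  1.    ]])}
```

View pics/scene0.png

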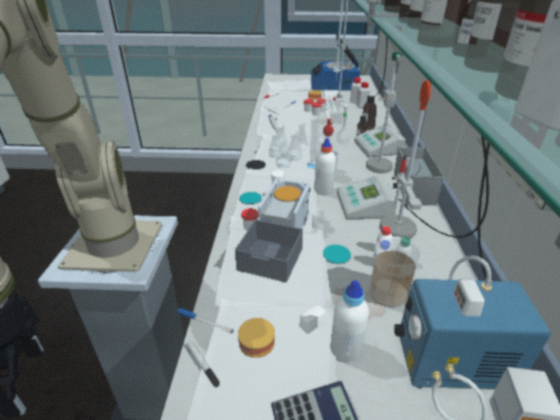

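View pics/side0.png

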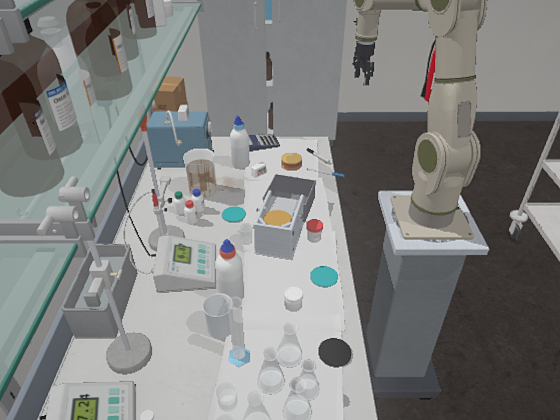

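The scene view shows the stand at about (285,205), the brown dish at (288,192) and the tray at (270,250). In the side view the dish is at (277,220), the stand's closed end is nearer the bottom and the tray is beyond at (290,195). Next I'll zoom in on both.

```bash
python3 - <<'E'
import cv2,numpy as np
a=cv2.imread("pics/scene0.png")[170:280,232:322];b=cv2.imread("pics/side0.png")[170:265,245:325]
a=cv2.resize(a,None,fx=4.4,fy=4.4,interpolation=cv2.INTER_CUBIC);b=cv2.resize(b,None,fx=5,fy=5,interpolation=cv2.INTER_CUBIC)
c=np.zeros((600,800,3),np.uint8);c[:a.shape[0],:a.shape[1]]=a;c[:b.shape[0],400:800]=b
for i in range(0,90,10):cv2.putText(c,str(232+i),(int(i*4.4),500),0,.35,(255,255,255));cv2.line(c,(int(i*4.4),0),(int(i*4.4),484),(0,255,0),1) if i%20==0 else 0
for i in range(0,110,20):cv2.line(c,(0,int(i*4.4)),(396,int(i*4.4)),(0,255,0),1);cv2.putText(c,str(170+i),(0,int(i*4.4)+10),0,.35,(0,0,255))
for i in range(0,80,20):cv2.line(c,(400+i*5,0),(400+i*5,475),(0,255,0),1);cv2.putText(c,str(245+i),(400+i*5,490),0,.35,(255,255,255))
for i in range(0,95,20):cv2.line(c,(400,i*5),(799,i*5),(0,255,0),1);cv2.putText(c,str(170+i),(400,i*5+10),0,.35,(0,0,255))
cv2.imwrite("pics/crop.png",c)
E
```

```text
(no output)
```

View pics/crop.png

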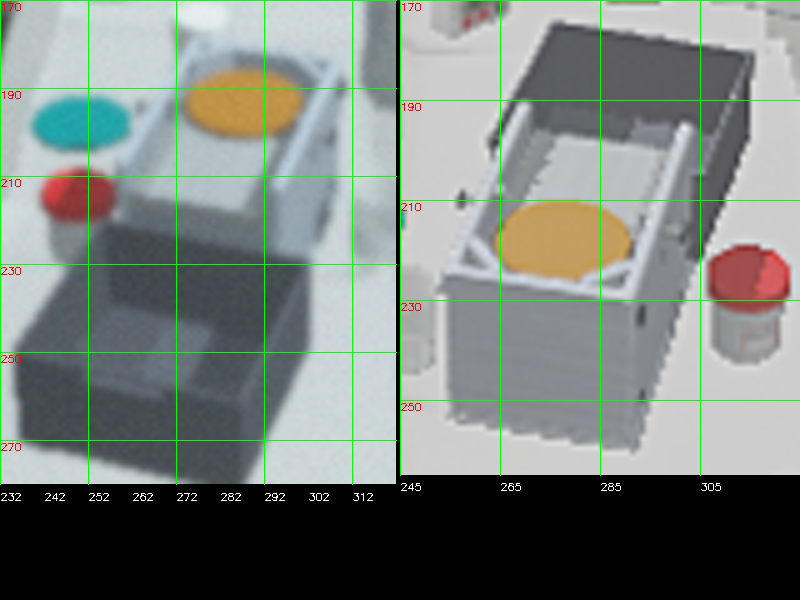

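The dish shows clearly. In the side view it is centred at (277,218), with closed-end outer top corners at (254,225) and (291,229.5) and open-end wall tops at (271,191) and (302,195). In the scene view the dish is at (287,193).

```bash
cat > h.py <<'E'
from bench import manip
import numpy as np,cv2
from scipy.spatial.transform import Rotation as Ro
np.set_printoptions(precision=4,suppress=True)
def plane(m,uv,z,R=None,t=None):
    R=m["R"] if R is None else R; t=m["t"] if t is None else t
    d=R.T@np.linalg.inv(m["intrinsics"])@[uv[0],uv[1],1]; c=-R.T@t
    return c+d*(z-c[2])/d[2]
def wristRt(s):
    T=np.eye(4);T[:3,:3]=Ro.from_rotvec(s["tcp_rot"]).as_matrix();T[:3,3]=s["tool_pos"]
    C=np.linalg.inv(T@manip.camera_model("wrist")["T_tool_cam"]);return C[:3,:3],C[:3,3]
E
python3 - <<'E'
from h import *
S=manip.camera_model("side");C=manip.camera_model("scene")
for n,p,z in [("closedL",(253.5,225),.128),("closedR",(292,230),.128),("botL",(254.8,254.3),0),("botR",(292,260.3),0),("openL",(270.5,190.5),.128),("openR",(302,195),.128)]:print("side",n,plane(S,p,z))
for n,m in("side",S),("scene",C):
    im=cv2.imread(f"pics/{n}0.png");h=cv2.cvtColor(im,cv2.COLOR_BGR2HSV)
    k=cv2.inRange(h,(8,110,90),(22,255,255));
    k[:170]=0;k[265:]=0;k[:,:240]=0;k[:,330:]=0
    l,_,st,ce=cv2.connectedComponentsWithStats(k);i=1+st[1:,4].argmax();print(n,st[i],ce[i],[plane(m,ce[i],z) for z in(.11,.12,.124)])
for n,p,z in [("openTopL(y+?)",(258,207),.128),("openTopR",(298,212),.128),("backL",(276,180),.128),("backR",(308,185),.128),("trayFL",(235.5,250),.085),("trayFR",(291,261),.085),("trayBL",(256,221),.085),("trayBR",(302,229),.085)]:print("scene",n,plane(C,p,z))
for n,p in [("BL",(276,175)),("BR",(315.5,181))]:print("side tray far",n,plane(S,p,.085))
E
```

```text
side closedL [0.5925 0.1944 0.128 ]
side closedR [0.4794 0.2175 0.128 ]
side botL [0.5933 0.1848 0.    ]
side botR [0.477  0.2119 0.    ]
side openL [0.5444 0.0194 0.128 ]
side openR [0.443  0.0446 0.128 ]
side [264 210  27  16 318] [276.9214 217.3491] [array([0.5234, 0.1363, 0.11  ]), array([0.5234, 0.1487, 0.12  ]), array([0.5234, 0.1537, 0.124 ])]
scene [275 186  25  15 287] [287.007 193.101] [array([0.528 , 0.1504, 0.11  ]), array([0.5284, 0.1341, 0.12  ]), array([0.5286, 0.1276, 0.124 ])]
scene openTopL(y+?) [0.4462 0.039  0.128 ]
scene openTopR [0.5638 0.0187 0.128 ]
scene backL [0.49   0.2012 0.128 ]
scene backR [0.5945 0.1741 0.128 ]
scene trayFL [ 0.3982 -0.1074  0.085 ]
scene trayFR [ 0.5482 -0.1447  0.085 ]
scene trayBL [0.44   0.0282 0.085 ]
scene trayBR [ 0.5767 -0.005   0.085 ]
side tray far BL [ 0.5272 -0.1363  0.085 ]
side tray far BR [ 0.3882 -0.0978  0.085 ]
```

move_arm:
  steps:
    - [[42, -44, -4], -10, 0.5]
    - [[84, -88, -8], -20, 0]
    - [[126, -132, -12], -30, 0]
    - [[168, -176, -16], -40, 0]
    - [[211, -219, -20], -50, 0]

```text
time: 0.78
tool_pos: [0.3184, -0.3272, 0.2514]
tcp_rot: [2.621, 1.731, -0.001]
ft_force: [0.1, 0.2, 0.5]
gripper_width: 0.001
gripper_force: 0.0
```

move_arm:
  steps:
    - [[60, -4, 0], -6, 0]
    - [[120, -8, 0], -11.5, 0]
    - [[180, -12, 0], -11.5, 0]
    - [[240, -16, 0], -11.5, 0]
    - [[299, -19, 0], -11.5, 0]

```text
time: 1.4
tool_pos: [0.4197, -0.0453, 0.2514]
tcp_rot: [2.44, 1.977, -0.0]
ft_force: [1.8, -0.4, 0.0]
gripper_width: 0.003
gripper_force: 0.0
```

move_arm:
  steps:
    - [[50, 16, 0], 0, 0]
    - [[100, 32, 0], 0, 0]
    - [[155, 50, 0], 0, 0]
    - [[205, 65, 0], 0, 0]
    - [[205, 65, 0], 0, 0]

```text
time: 2.02
tool_pos: [0.5254, 0.1441, 0.2503]
tcp_rot: [-2.432, -1.983, -0.001]
ft_force: [-1.0, -0.3, 0.4]
gripper_width: 0.004
gripper_force: 0.0
```

```bash
python3 - <<'E'
from h import *
import json
s=manip.state();im=manip.read_camera("wrist");print(s["tool_pos"],s["tcp_rot"],s["ft_force"])
cv2.imwrite("pics/w1.png",im[:,:,::-1]);json.dump([list(s["tool_pos"]),list(s["tcp_rot"])],open("w1.json","w"))
E
```

```text
[0.5254 0.1441 0.2503] [-2.4318 -1.9827 -0.0007] [-1.0066 -0.2578  0.351 ]
```

View pics/w1.png

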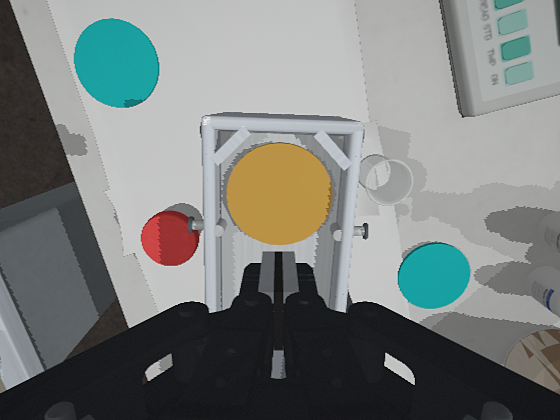

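The wrist view shows the dish at (279,193), radius about 52 px. The closed-end outer corners are at (202,117) and (363,122), and the channel is aligned with the tool.

```bash
python3 - <<'E'
from h import *
import json
p,r=json.load(open("w1.json"));s=dict(tool_pos=p,tcp_rot=r);R,t=wristRt(s);m=manip.camera_model("wrist")
W=lambda uv,z:plane(m,uv,z,R,t)
for n,u in [("cL",(202,117)),("cR",(363,122)),("wL",(205,310)),("wR",(347,310))]:print(n,W(u,.128))
im=cv2.imread("pics/w1.png");h=cv2.cvtColor(im,cv2.COLOR_BGR2HSV);k=cv2.inRange(h,(8,110,90),(22,255,255))
l,_,st,ce=cv2.connectedComponentsWithStats(k);i=1+st[1:,4].argmax();print(st[i],ce[i])
c,_=cv2.findContours((l==i).astype(np.uint8),0,1);P=c[0][:,0]
for z in(.108,.112,.116,.12,.124):
    q=np.array([W(u,z)[:2] for u in P]);cc,rad=cv2.minEnclosingCircle((q*1000).astype(np.float32));A=np.sqrt(cv2.contourArea((q*1000).astype(np.float32))/np.pi);print(z,cc,rad,A)
T=Ro.from_rotvec(r).as_matrix();print(T)
E
```

```text
cL [0.4847 0.2136 0.128 ]
cR [0.5958 0.1873 0.128 ]
wL [0.4475 0.0636 0.128 ]
wR [0.562  0.0403 0.128 ]
[ 227  142  105  103 8473] [278.9346 193.3564]Traceback (most recent call last):
  File "<stdin>", line 8, in <module>
cv2.error: OpenCV(4.12.0) :-1: error: (-5:Bad argument) in function 'findContours'
> Overload resolution failed:
>  - image is not a numpy array, neither a scalar
>  - Expected Ptr<cv::UMat> for argument 'image'
```

move_arm:
  steps:
    - [[8, 2, 50], 1.7, 0]
    - [[8, 2, 90], 1.7, 0]
    - [[8, 2, 108], 1.7, 0]
    - [[8, 2, 116], 1.7, 0]
    - [[8, 2, 116], 1.7, 0]

```text
time: 2.7
tool_pos: [0.5296, 0.147, 0.1361]
tcp_rot: [2.47, 1.94, 0.001]
ft_force: [-0.0, -0.0, 0.2]
gripper_width: 0.001
gripper_force: 0.0
```

```bash
python3 - <<'E'
from h import *
s=manip.state();print(s["tool_pos"],s["tcp_rot"],s["ft_force"],s["dq"])
p=s["tool_pos"];o=np.array([.516,.098]);u=np.array([-.230,-.973]);print((p[:2]-o)@u,(p[:2]-o)@[-u[1],u[0]])
E
```

```text
[0.5296 0.147  0.1361] [2.4697 1.9405 0.0011] [-0.029  -0.0147  0.1754] [-0.0019 -0.0074 -0.0088 -0.0152 -0.0047  0.0057  0.0022]
-0.05076738739478378 0.0019683439454020314
```

move_arm:
  steps:
    - [[0, 0, 5], 0, 0]
    - [[0, 0, 9], 0, 0]
    - [[0, 0, 10], 0, 0]
    - [[0, 0, 11], 0, 0]
    - [[0, 0, 11.5], 0, 0]

```text
time: 3.32
tool_pos: [0.5292, 0.1473, 0.1238]
tcp_rot: [2.47, 1.942, 0.0]
ft_force: [-0.2, 0.3, 0.7]
gripper_width: 0.0
gripper_force: 0.0
```

move_arm:
  steps:
    - [[0, 0, 0.5], 0, 0]
    - [[0, 0, 1], 0, 0]
    - [[0, 0, 1.4], 0, 0]
    - [[0, 0, 1.7], 0, 0]
    - [[0, 0, 2], 0, 0]

```text
time: 3.95
tool_pos: [0.5295, 0.1474, 0.1232]
tcp_rot: [2.469, 1.941, 0.001]
ft_force: [-5.9, -2.6, 17.8]
gripper_width: 0.006
gripper_force: 8.6
```

move_arm:
  steps:
    - [[0, 0, -0.5], 0, 0]
    - [[0, 0, -0.5], 0, 0]
    - [[0, 0, -0.5], 0, 0]
    - [[0, 0, -0.5], 0, 0]
    - [[0, 0, -0.5], 0, 0]

```text
time: 4.58
tool_pos: [0.5295, 0.1474, 0.1233]
tcp_rot: [2.469, 1.941, 0.001]
ft_force: [-2.8, -1.7, 9.9]
gripper_width: -0.001
gripper_force: 5.2
```

move_arm:
  steps:
    - [[0, 0, 0.15], 0, 0]
    - [[-1, 0, 0.17], 0, 0]
    - [[-2, 0, 0.19], 0, 0]
    - [[-3, 0, 0.2], 0, 0]
    - [[-4, 0, 0.22], 0, 0]

```text
time: 5.2
tool_pos: [0.5292, 0.1445, 0.1233]
tcp_rot: [2.469, 1.942, 0.005]
ft_force: [1.0, 2.1, 6.7]
gripper_width: 0.0
gripper_force: 3.4
```

move_arm:
  steps:
    - [[0, 0, 0.2], 0, 0]
    - [[0, 0, 0.4], 0, 0]
    - [[0, 0, 0.4], 0, 0]
    - [[0, 0, 0.4], 0, 0]
    - [[0, 0, 0.4], 0, 0]

```text
time: 5.82
tool_pos: [0.5292, 0.1445, 0.1232]
tcp_rot: [2.469, 1.942, 0.004]
ft_force: [-2.2, 1.5, 10.3]
gripper_width: -0.002
gripper_force: 5.5
```

move_arm:
  steps:
    - [[0, 0, 0.2], 0, 0]
    - [[-1.5, 0, 0.3], 0, 0]
    - [[-3, 0, 0.4], 0, 0]
    - [[-4.5, 0, 0.48], 0, 0]
    - [[-6, 0, 0.55], 0, 0]

```text
time: 6.45
tool_pos: [0.5281, 0.1398, 0.1231]
tcp_rot: [2.468, 1.943, 0.008]
ft_force: [0.1, 4.8, 11.4]
gripper_width: -0.005
gripper_force: 5.5
```

```bash
cat > d.py <<'E'
from h import *
s=manip.state();p=s["tool_pos"];o=np.array([.516,.098]);u=np.array([-.230,-.973]);v=np.array([.973,-.230])
im=manip.read_camera("wrist");R,t=wristRt(s);m=manip.camera_model("wrist")
k=cv2.inRange(cv2.cvtColor(im,cv2.COLOR_RGB2HSV),(8,110,60),(22,255,255))
l,_=1,0
n,l,st,ce=cv2.connectedComponentsWithStats(k);i=1+st[1:,4].argmax()
x,y,w,h=st[i][:4]
f=s["ft_force"];print("F",f,"along",f[:2]@u,"tcp",(p[:2]-o)@u,-(p[:2]-o)@[u[1],-u[0]],p[2])
ys,xs=np.where(l==i);top=plane(m,(xs[ys==ys.min()].mean(),y),.122,R,t)
print(st[i],"rear edge->centre x",(top[:2]-o)@u+.0465)
E
python3 d.py
```

```text
F [ 0.1316  4.8075 11.388 ] along -4.70792778800704 tcp -0.04345593361888661 0.002203839826019503 0.12305596770904637
[  181   181   183   132 15675] rear edge->centre x -0.03607157492629444
```

move_arm:
  steps:
    - [[-1, 0, 0.2], 0, 0]
    - [[-2, 0, 0.25], 0, 0]
    - [[-3, 0, 0.3], 0, 0]
    - [[-4, 0, 0.35], 0, 0]
    - [[-5, 0, 0.4], 0, 0]

```text
time: 7.12
tool_pos: [0.5273, 0.1354, 0.1229]
tcp_rot: [2.468, 1.943, 0.01]
ft_force: [1.5, 6.7, 11.6]
gripper_width: -0.002
gripper_force: 5.7
```

```bash
python3 d.py
```

```text
F [ 1.529   6.6672 11.5894] along -6.838890770761375 tcp -0.03896520666392311 0.002403856357129736 0.12291962188883851
[  181   181   183   132 15698] rear edge->centre x -0.03159811448760548
```

move_arm:
  steps:
    - [[-1, 0, 0.15], 0, 0]
    - [[-2, 0, 0.25], 0, 0]
    - [[-3, 0, 0.32], 0, 0]
    - [[-4, 0, 0.38], 0, 0]
    - [[-5, 0, 0.44], 0, 0]

```text
time: 7.8
tool_pos: [0.5263, 0.1308, 0.1227]
tcp_rot: [2.468, 1.944, 0.011]
ft_force: [1.3, 6.3, 12.8]
gripper_width: -0.004
gripper_force: 6.6
```

```bash
python3 d.py
```

```text
F [ 1.298   6.3475 12.7973] along -6.47464335039079 tcp -0.03428485649847804 0.002516236841821108 0.1227281956525251
[  181   181   183   132 15704] rear edge->centre x -0.026953646056144878
```

move_arm:
  steps:
    - [[-1.2, 0, 0.06], 0, 0]
    - [[-2.4, 0, 0.12], 0, 0]
    - [[-3.6, 0, 0.17], 0, 0]
    - [[-4.8, 0, 0.22], 0, 0]
    - [[-6, 0, 0.27], 0, 0]

```text
time: 8.48
tool_pos: [0.525, 0.125, 0.1225]
tcp_rot: [2.468, 1.943, 0.011]
ft_force: [1.5, 7.3, 14.5]
gripper_width: 0.0
gripper_force: 6.9
```

```bash
python3 d.py
```

```text
F [ 1.4994  7.3231 14.479 ] along -7.470201503957109 tcp -0.028302133459761156 0.002571531823602023 0.12253738229724004
[  181   180   183   133 15724] rear edge->centre x -0.02142508009636697
```

move_arm:
  steps:
    - [[-1.2, 0, 0], 0, 0]
    - [[-2.4, 0, 0.02], 0, 0]
    - [[-3.6, 0, 0.05], 0, 0]
    - [[-4.8, 0, 0.08], 0, 0]
    - [[-6, 0, 0.12], 0, 0]

```text
time: 9.15
tool_pos: [0.5236, 0.1189, 0.1224]
tcp_rot: [2.468, 1.943, 0.01]
ft_force: [1.4, 5.8, 13.5]
gripper_width: 0.003
gripper_force: 6.9
```

```bash
python3 d.py
```

```text
F [ 1.384   5.8301 13.4723] along -5.991021387657254 tcp -0.022111222024184817 0.0025763196481143943 0.12236212694496852
[  181   180   183   133 15721] rear edge->centre x -0.015273192669206584
```

Past the noses. I'll keep going.

move_arm:
  steps:
    - [[-1.5, 0, 0.04], 0, 0]
    - [[-3, 0, 0.08], 0, 0]
    - [[-4.5, 0, 0.12], 0, 0]
    - [[-6, 0, 0.16], 0, 0]
    - [[-7.5, 0, 0.2], 0, 0]

```text
time: 9.82
tool_pos: [0.5218, 0.1114, 0.1221]
tcp_rot: [2.468, 1.943, 0.01]
ft_force: [0.7, 5.0, 14.6]
gripper_width: 0.0
gripper_force: 7.0
```

```bash
python3 d.py
```

```text
F [ 0.6514  5.0473 14.6231] along -5.060887888869793 tcp -0.014354502436428522 0.002599331831521815 0.12212042654572779
[  181   181   183   132 15720] rear edge->centre x -0.00715623553768914
```

move_arm:
  steps:
    - [[-2, 0, 0], 0, 0]
    - [[-4, 0, 0.03], 0, 0]
    - [[-6, 0, 0.07], 0, 0]
    - [[-8, 0, 0.12], 0, 0]
    - [[-10, 0, 0.17], 0, 0]

```text
time: 10.5
tool_pos: [0.5193, 0.1014, 0.1218]
tcp_rot: [2.468, 1.943, 0.009]
ft_force: [-1.2, 4.9, 15.4]
gripper_width: 0.005
gripper_force: 7.2
```

```bash
python3 d.py
```

```text
F [-1.2302  4.9404 15.424 ] along -4.524084292397111 tcp -0.004066060115660687 0.0024021872570111733 0.12180652451554423
[  181   181   183   132 15713] rear edge->centre x 0.0030600618365487983
```

move_arm:
  steps:
    - [[-2, 0, -0.15], 0, 0]
    - [[-4, 0, -0.12], 0, 0]
    - [[-6, 0, -0.08], 0, 0]
    - [[-8, 0, -0.03], 0, 0]
    - [[-10, 0, 0.02], 0, 0]

```text
time: 11.18
tool_pos: [0.517, 0.0912, 0.1215]
tcp_rot: [2.468, 1.942, 0.008]
ft_force: [0.7, 3.1, 12.9]
gripper_width: 0.003
gripper_force: 5.9
```

```bash
python3 d.py
```

```text
F [ 0.6973  3.0858 12.9023] along -3.1628417860020526 tcp 0.006410890087188244 0.0025137513412037916 0.12152293508003932
[  181   181   183   132 15719] rear edge->centre x 0.013473358557578918
```

move_arm:
  steps:
    - [[-2, 0, 0.02], 0, 0]
    - [[-4, 0, 0.06], 0, 0]
    - [[-6, 0, 0.1], 0, 0]
    - [[-8, 0, 0.15], 0, 0]
    - [[-10, 0, 0.2], 0, 0]

```text
time: 11.85
tool_pos: [0.5145, 0.0814, 0.1212]
tcp_rot: [2.468, 1.942, 0.007]
ft_force: [0.6, 2.9, 11.4]
gripper_width: 0.001
gripper_force: 5.7
```

```bash
python3 d.py
```

```text
F [ 0.5685  2.9369 11.4379] along -2.9883057156720687 tcp 0.016494337323361575 0.002361645711887696 0.12121715814220531
[  181   181   183   132 15714] rear edge->centre x 0.02349051340091001
```

move_arm:
  steps:
    - [[0, 0, -15], 0, 0]
    - [[10, -2, -25], 0, 0]
    - [[50, -2, -25], 0, 0]
    - [[66, -2, -20], 0, 0]
    - [[66, -2, -10], 0, 0]

```text
time: 12.52
tool_pos: [0.5263, 0.1463, 0.1295]
tcp_rot: [-2.467, -1.945, -0.002]
ft_force: [0.0, -1.2, 0.2]
gripper_width: -0.001
gripper_force: 0.0
```

```bash
python3 d.py; python3 - <<'E'
from h import *
cv2.imwrite("pics/w2.png",manip.read_camera("wrist")[:,:,::-1])
E
```

```text
F [ 0.0198 -1.2345  0.229 ] along 1.1965850846971322 tcp -0.04933212320359219 -0.0010366485425349937 0.1295420214820125
[270 350  17  29 379] rear edge->centre x 0.04243696242948802
```

View pics/w2.png

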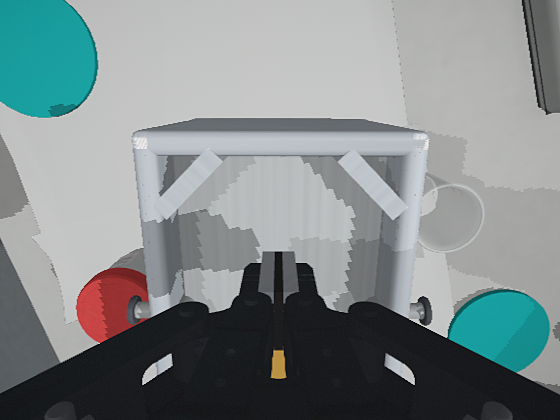

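The pocket is empty. The fingers at (280,255) sit centred between the walls, and a strip of the dish shows through the gap at (278,365), ahead of them.

move_arm:
  steps:
    - [[0, 0, 8], 0, 0]
    - [[0, 0, 13], 0, 0]
    - [[0, 0, 15], 0, 0]
    - [[-8, 0, 15], 0, 0]
    - [[-16, 0, 15.5], 0, 0]

```text
time: 13.25
tool_pos: [0.5226, 0.1281, 0.114]
tcp_rot: [2.47, 1.941, 0.0]
ft_force: [0.7, 0.1, -0.4]
gripper_width: 0.001
gripper_force: 0.1
```

move_arm:
  steps:
    - [[-5, 0, 0.1], 0, 0]
    - [[-11, 0, 0.3], 0, 0]
    - [[-17, 0, 0.5], 0, 0]
    - [[-23, 0, 0.7], 0, 0]
    - [[-29, 0, 0.9], 0, 0]

```text
time: 13.88
tool_pos: [0.5157, 0.1002, 0.1129]
tcp_rot: [2.47, 1.942, 0.0]
ft_force: [0.3, 0.7, 0.5]
gripper_width: -0.001
gripper_force: 0.0
```

move_arm:
  steps:
    - [[-9, 0, 0.3], 0, 0]
    - [[-18, 0, 0.5], 0, 0]
    - [[-27, 0, 0.8], 0, 0]
    - [[-36, 0, 1.1], 0, 0]
    - [[-45, 0, 1.3], 0, 0]

```text
time: 14.5
tool_pos: [0.505, 0.0562, 0.1116]
tcp_rot: [2.47, 1.941, -0.0]
ft_force: [0.7, 0.4, -0.4]
gripper_width: -0.002
gripper_force: 0.0
```

```bash
python3 - <<'E'
from h import *
s=manip.state();print(s["tool_pos"],s["ft_force"])
for n,b in(("scene",(170,285,230,330)),("side",(165,265,240,330))):
    im=manip.read_camera(n)[:,:,::-1];c=cv2.resize(im[b[0]:b[1],b[2]:b[3]],(400,440),interpolation=cv2.INTER_CUBIC)
    a=c if n=="scene" else np.hstack([a,c])
cv2.imwrite("pics/c3.png",a)
E
```

```text
[0.505  0.0562 0.1116] [ 0.7116  0.3916 -0.4305]
```

View pics/c3.png

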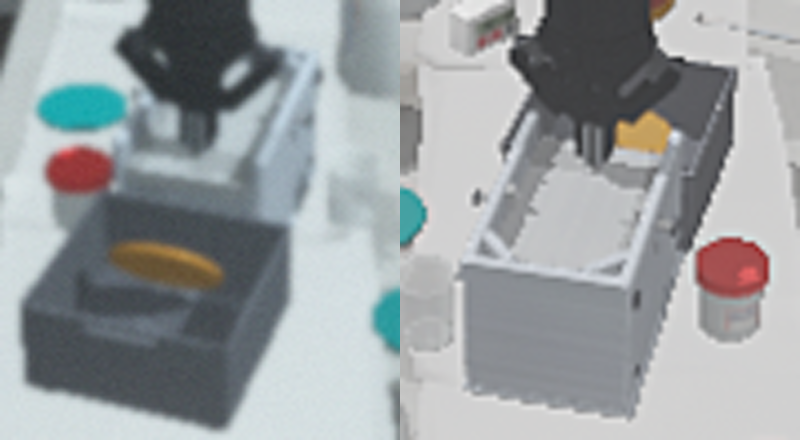

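The dish has left the stand and appears in mid-fall in the tray at crop pixel (165,265). I'll lift clear and check.

move_arm:
  steps:
    - [[0, 0, -20], 0, 0]
    - [[0, 0, -50], 0, 0]
    - [[30, 0, -80], 0, 0]
    - [[60, 0, -110], 0, 0]
    - [[60, 0, -110], 0, 0]

```text
time: 15.22
tool_pos: [0.5203, 0.119, 0.2253]
tcp_rot: [2.464, 1.947, 0.008]
ft_force: [-0.1, -0.5, -0.9]
gripper_width: -0.0
gripper_force: 0.0
```

```bash
python3 - <<'E'
from h import *
s=manip.state();print(s["tool_pos"],s["ft_force"])
for n,b in(("scene",(170,285,230,330)),("side",(165,265,240,330))):
    im=manip.read_camera(n)[:,:,::-1];c=cv2.resize(im[b[0]:b[1],b[2]:b[3]],(400,440),interpolation=cv2.INTER_CUBIC)
    a=c if n=="scene" else np.hstack([a,c])
cv2.imwrite("pics/c4.png",a)
E
```

```text
[0.5203 0.119  0.2253] [-0.0638 -0.482  -0.9031]
```

View pics/c4.png

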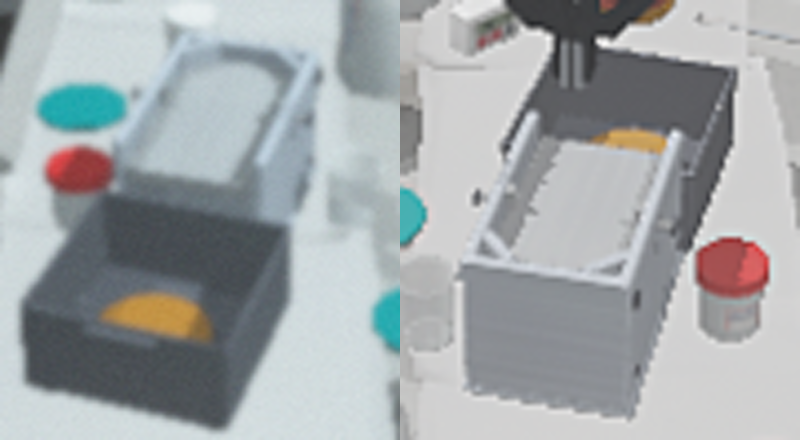

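The dish lies on the tray floor at scene crop pixel (160,315), and the arm is clear. I'll let it settle for one call, then hand in.

move_arm:
  steps:
    - [[0, 0, -5], 0, 0]
    - [[0, 0, -5], 0, 0]
    - [[0, 0, -5], 0, 0]
    - [[0, 0, -5], 0, 0]
    - [[0, 0, -5], 0, 0]

```text
time: 15.95
tool_pos: [0.5192, 0.1151, 0.2265]
tcp_rot: [-2.47, -1.942, 0.0]
ft_force: [-0.7, -0.3, -0.2]
gripper_width: -0.001
gripper_force: 0.0
```

```bash
python3 -c "
from bench import manip
print(manip.hand_in())"
```

```text
the job is handed in; nothing more can be done
None
```

The dish slid past the catches and dropped into the discard tray, with the arm lifted clear, and I handed the job in at about 16 s; the press mostly read 10–15 N (one reading of 17.8 N when first touching it), and no verdict came back.

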